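# Push a slide box down the loading lane of a slide reader

## Robot

A 7-joint arm with a two-finger parallel gripper is mounted at the origin on the work surface. World frame = base frame: x ahead of the robot, y to its left, z up, the work surface at z = 0. Lengths are in m, angles in rad, forces in N, time in s.
With the tool pointing down it reaches from about 0.4 to 0.85 m from the base axis. Payload 4.4 kg.
Tool frame: the origin (TCP) lies midway between the tips of the shut fingers; the grasp point (between the pads) lies 19 mm behind it; z points along the fingers, y is the direction in which the jaws open and shut (so a half turn about z gives the same grasp; the last joint's range is limited). The gripper opens to 94 mm and grips with 3 to 60 N. Pads are 16 mm wide; open, the fingers measure 119 mm over their backs; the gripper's body (75 mm by 177 mm) begins 78 mm behind the grasp point.
Start: joints at [1.14, 0.628, 0.038, 1.517, -0.027, 0.996, -0.02], TCP at [0.232, -0.607, 0.205] pointing down, gripper open.
Joint ranges: [-3.06, 3.06], [-0.37, 2.12], [-1.25, 1.32], [0.18, 2.47], [-1.1, 4.24], [0.23, 1.98], [-2.94, 2.94]. Speed limits (rad/s): [2.57, 2.57, 3.14, 3.14, 3.14, 3.14, 3.14].

## Interface

Orientations are given as a unit quaternion [x, y, z, w].
In Python, from bench import status, viewer, order gives the robot as it stands.
- The arm moves only by the tool step_arm, never from a script. Its argument "steps" is a list of rows, each an object of numbers: "hand": the closure, from 0 (fully open) to 1 (shut); "dx", "dy", "dz": the shift along the tool's x, y, z in m; "rx", "ry", "rz": the turn, a rotation vector about the tool's x, y, z in rad. A call has 1 to 5 rows; each row is the pose to reach, as a shift and turn from the pose commanded when the call began, along the tool's axes at that moment; what a row does not reach only later rows make up. A row lasts 1/12 s, in which the tool goes at most 41.7 mm and 7.16 degrees, less where a joint would pass 70% of its speed; a pose out of reach is approached as far as the arm can. A call with a gripper value outside its range is refused whole. The fingers move at their own pace and stop on an object; the grip force is fixed at half the most. Time passes only in rows, so rows that repeat a pose let the fingers close. It gives the time, the measured TCP pose, the force and the opening at its end, in the units of the state.
- status.sense(): the state, without advancing time (a new reading comes with each control period).
- viewer.capture(name): name is "scene" or "top"; returns a dict with "pixels" (384x512x3 uint8, blue, green, red), "fx", "fy", "cx", "cy" (pixels), "k1" (the pictures are not rectified: a ray, as slopes to the right and down, at radius r is drawn at 1 + k1 r^2 times it, then the intrinsics apply), "R" (3x3) and "t" (3): a world point X has camera coordinates R X + t. Camera axes: x right, y down, z forward; pixel columns grow to the right and rows downward; lengths in m; the calibration is good to about 2 mm. A picture is of the moment at which its call begins. There is no depth.
- order.job_done(): hands the job in, once; it reports no verdict.
The state is a dict: "time_s": time; "qpos": joint angles; "qvel": joint speeds; "effort": joint torques, N m; "ee_pos": TCP position; "tcp_rot": TCP orientation; "force": force on the tool from outside, world axes, zero at the start; "ft_torque": the same for the moment, N m; "width": opening from 0.0 (shut) to 1.0 (fully open).
Only numpy, scipy, OpenCV 4.12 (cv2) and the standard library are available. Lean on these libraries where they do the work, as an engineer would, in place of code of your own. Each camera call takes 0.05 s, during which the arm holds its last target.

## Task

Push the blue slide box along the white plate, straight down the lane between the two dark guide rails, until its front end sits squarely against the orange end stop; bring it home gently. Neither the box nor the robot may touch either rail on the way, and the box is only to be slid with the fingers, never lifted or tipped. Leave all the other things where they are and finish clear of the box.

Things in the scene. Friction and masses are not known exactly. Their poses are not given: they have to be found in the camera images.
- lane: white loading plate, fixed, 220 mm wide, top 8 mm above the bench. Origin: at bench height on the lane's centre line. +y runs along the lane towards the reader head (roughly to the robot's left), +x across it, away from the robot, z up. The plate spans y = -230 to 320 mm, the rails y = -50 to 195 mm, 104 mm apart inside; before the mouth (y under -50) it is open and flat
- lane_mouth (a point): point on the plate's top in the middle of the lane's open mouth, where the rails begin (lane y = -50 mm)
- reader_head (a point): middle of the upper front edge of the cream reader head that stands on the plate beyond the end stop: 220 mm wide, from lane y = 230 to 320 mm, 123 mm high above the bench
- near_rail: dark steel guide rail on the robot's side of the lane, fixed to the plate: 10 mm wide, 245 mm long, 12 mm high (its top is 20 mm above the bench). Origin: centre of its underside; its inner face is at lane x = -52 mm
- far_rail: the same rail on the other side of the lane; its inner face is at lane x = +52 mm
- end_stop: orange stop bar across the end of the lane, fixed to the plate, 90 mm wide, 10 mm thick, 20 mm high (top 28 mm above the bench). Origin: middle of the bottom edge of the face that the box comes to rest against, at lane y = 200 mm; its axes are those of the lane
- slide_box: closed blue slide box, white label on its lid, loose, stiff, 84 mm wide (x), 100 mm long (y), 42 mm tall, about 0.25 kg. Origin: centre of its underside. It starts flat on the plate before the lane's mouth, +y end roughly towards the lane, up to 30 mm off the centre line to either side and turned up to 0.25 rad either way. Home, its centre is at lane y = 150 mm
- vial: small clear vial with red screw cap, 26 mm across, 30 mm tall, standing on the white plate outside the near rail, towards the reader head; leave alone. Origin: centre of its underside
- dishes: stack of three culture dishes, 63 mm across, 42 mm tall, on the bench on the robot's side of the lane; leave alone. Origin: centre of its underside
- bottle: amber bottle, 48 mm across, 85 mm tall, on the bench on the robot's side of the lane; leave alone. Origin: centre of its underside
- grey_box: grey slide box, 84 x 100 x 42 mm, on the bench to the robot's right, before the lane; leave alone. Origin: centre of its underside
- blue_marker: blue marker pen lying flat on the bench on the robot's side, about 130 mm long, 14 mm thick; leave alone. Origin: centre of its underside
- tip_rack: yellow pipette-tip rack, 68 x 90 x 48 mm, on the bench beyond the lane; leave alone. Origin: centre of its underside
Not all that is in view belongs to the job. What is shaped like the slide_box but red is not meant.

How it is judged:
By the outcome, as a careful person would: the job done as asked, in the order asked, and still so for the second after the job is handed in, with the robot touching nothing.
It also fails if it takes over 72 s, if anything falls off the work surface, if the arm or the gripper's body presses on something with over 40 N, if the wrist force passes 120 N, or if a joint passes its speed limit or range.

## Working session

There is one attempt and no reset: what is moved stays moved. The work goes in short steps, Python scripts to look and compute and a tool call to move; the robot and the scene stay as the last step left them, time stands still between calls to the robot, and variables do not carry over. Pictures are saved under pics/ and viewed, and the job is handed in when it is done.

Besides the shell and the picture viewer there is one more tool, called after "Emit:" in YAML: its name, and indented under it one key for each argument. step_arm: Moves the arm, as the interface text tells. Its arguments: {"type":"object","properties":{"steps":{"type":"array","items":{"type":"object","properties":{"hand":{"type":"number"},"dx":{"type":"number"},"dy":{"type":"number"},"dz":{"type":"number"},"rx":{"type":"number"},"ry":{"type":"number"},"rz":{"type":"number"}}}}},"required":["steps"]}

```bash
mkdir -p pics; ls; python3 - <<'E'
from bench import status, viewer
import cv2,pickle
s=status.sense()
for k in ["time_s","ee_pos","tcp_rot","force","width"]: print(k,s[k])
for n in("scene","top"):
    c=viewer.capture(n); pickle.dump(c,open(n+'0.pkl','wb')); cv2.imwrite(f'pics/{n}0.png',c['pixels'])
    print({k:c[k] for k in c if k!='pixels'})
E
```

```text
pics
time_s 0.0
ee_pos [ 0.23166125 -0.60662094  0.20458587]
tcp_rot [ 9.83413345e-01  1.81376287e-01 -1.90396308e-04 -8.94005724e-04]
force [-0.60157629 -0.03291553 -0.47469326]
width 1.0009676907047504
{'fx': 403.0850618283114, 'fy': 403.0850618283114, 'cx': 251.5922178641009, 'cy': 187.42859174999057, 'k1': 0.0013277150011082588, 'R': array([[-0.72392342,  0.68959866, -0.01971234],
       [ 0.39923944,  0.39546666, -0.82717228],
       [-0.56262132, -0.60667933, -0.56160256]]), 't': array([ 0.46554037, -0.09606575,  1.39509901])}
{'fx': 410.61093551408555, 'fy': 410.61093551408555, 'cx': 252.5777165479879, 'cy': 186.3620269382919, 'k1': -0.060120741225134784, 'R': array([[-0.01994813, -0.99966445, -0.0165248 ],
       [-0.99007003,  0.02205166, -0.13883462],
       [ 0.13915244,  0.01359122, -0.9901777 ]]), 't': array([-0.05881516,  0.58641593,  1.19229053])}
```

```bash
python3 - <<'E'
import cv2
for n in("scene","top"):
    i=cv2.imread(f'pics/{n}0.png'); cv2.imwrite(f'pics/{n}0b.png',cv2.resize(i,(800,600),interpolation=cv2.INTER_CUBIC))
E
```

```text
(no output)
```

View pics/scene0b.png

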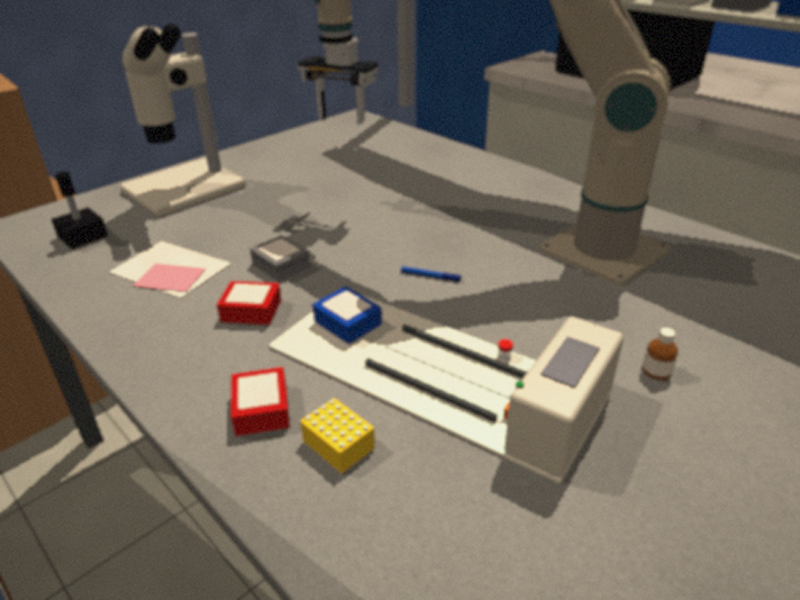

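View pics/top0b.png

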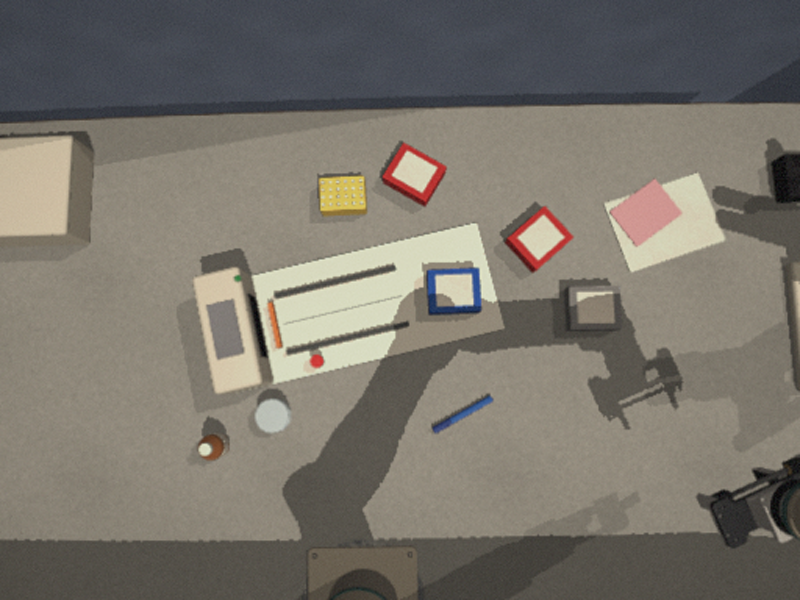

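```bash
python3 - <<'E'
import cv2
i=cv2.imread('pics/top0.png')
def crop(x0,y0,x1,y1,f,n):
    c=cv2.resize(i[y0:y1,x0:x1],None,fx=f,fy=f,interpolation=cv2.INTER_CUBIC)
    for k in range(x0,x1):
        if k%10==0: cv2.putText(c,str(k),((k-x0)*f,8),0,.3,(0,0,255),1); cv2.line(c,((k-x0)*f,10),((k-x0)*f,14),(0,0,255),1)
    for k in range(y0,y1):
        if k%10==0: cv2.putText(c,str(k),(0,(k-y0)*f+4),0,.3,(0,0,255),1);cv2.line(c,(20,(k-y0)*f),(26,(k-y0)*f),(0,0,255),1)
    cv2.imwrite(n,c)
crop(150,135,340,250,4,'pics/lane.png')
crop(255,160,325,215,11,'pics/box.png')
E
```

```text
(no output)
```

View pics/lane.png

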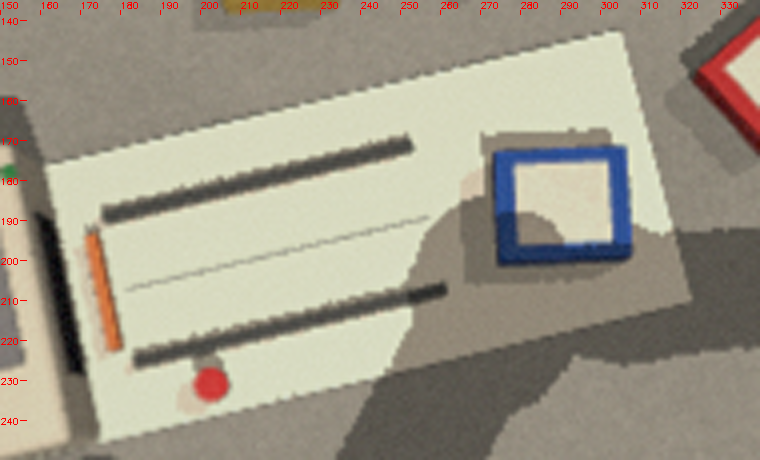

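View pics/box.png

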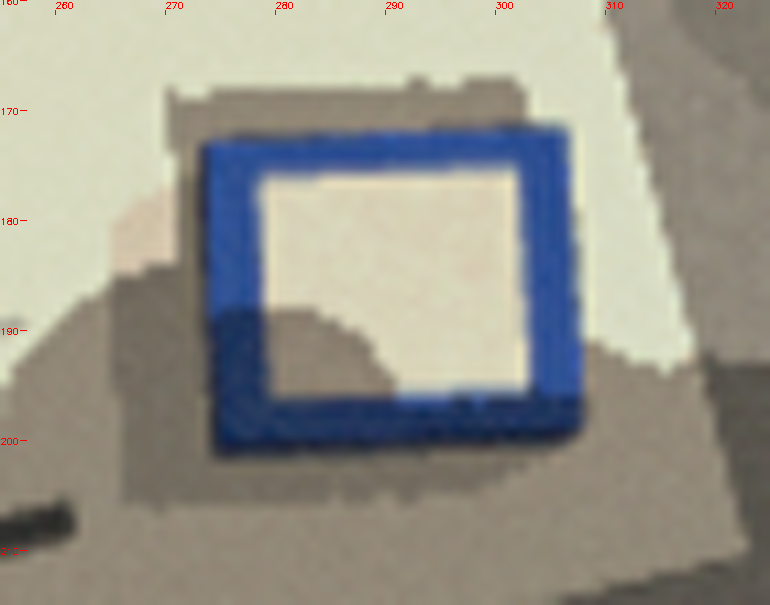

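```bash
cat > h.py <<'E'
import cv2,numpy as np,pickle
def proj(c,P):
    P=np.atleast_2d(P).astype(float); q=P@c['R'].T+c['t']; s=q[:,:2]/q[:,2:]; r2=(s**2).sum(1,keepdims=True)
    s=s*(1+c['k1']*r2); return s*[c['fx'],c['fy']]+[c['cx'],c['cy']]
def crop(i,x0,y0,x1,y1,f,n):
    c=cv2.resize(i[y0:y1,x0:x1],None,fx=f,fy=f,interpolation=cv2.INTER_CUBIC)
    for k in range(x0,x1):
        if k%10==0: cv2.putText(c,str(k),((k-x0)*f,8),0,.3,(0,0,255),1); cv2.line(c,((k-x0)*f+f//2,10),((k-x0)*f+f//2,14),(0,0,255),1)
    for k in range(y0,y1):
        if k%10==0: cv2.putText(c,str(k),(0,(k-y0)*f+4),0,.3,(0,0,255),1);cv2.line(c,(20,(k-y0)*f+f//2),(26,(k-y0)*f+f//2),(0,0,255),1)
    cv2.imwrite(n,c)
def lanepts(p,L):
    x,y,a=p; L=np.atleast_2d(L)/1000.; ca,sa=np.cos(a),np.sin(a)
    return np.c_[x+ca*L[:,0]-sa*L[:,1], y+sa*L[:,0]+ca*L[:,1], L[:,2]]
E
python3 - <<'E'
from h import *
i=cv2.imread('pics/scene0.png')
crop(i,165,175,345,310,4,'pics/slane.png')
crop(i,190,175,255,225,11,'pics/sbox.png')
for n in('scene','top'):
    c=pickle.load(open(n+'0.pkl','rb')); print(-c['R'].T@c['t'])
E
```

```text
[1.16028127 0.56333252 0.71320514]
[ 0.41350945 -0.08793155  1.26102242]
```

View pics/slane.png

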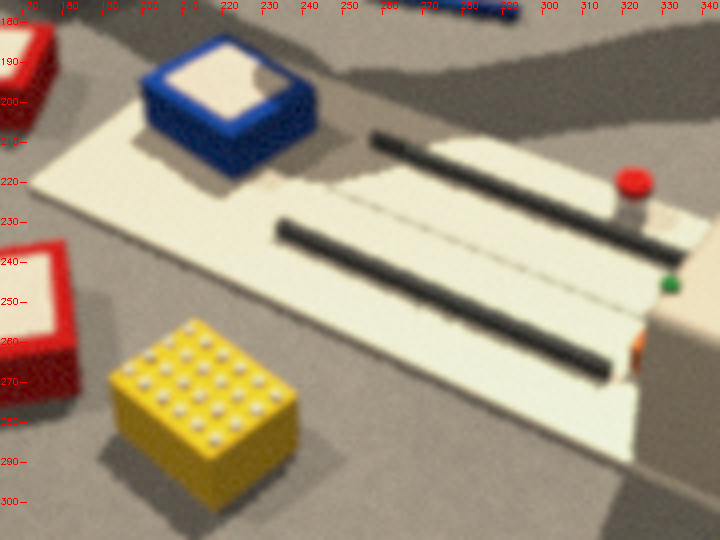

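View pics/sbox.png

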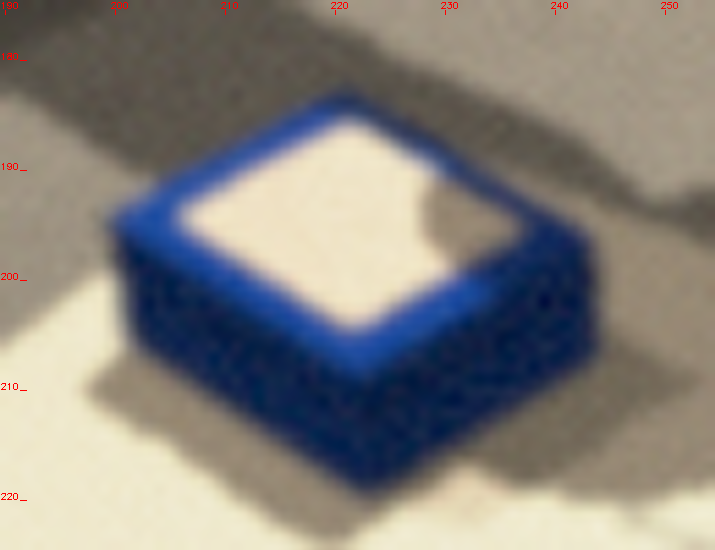

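```bash
cat > fit.py <<'E'
from h import *
from scipy.optimize import least_squares
T=pickle.load(open('top0.pkl','rb'));S=pickle.load(open('scene0.pkl','rb'))
def f4(x,y,x0,y0,f): return [x0+x/f-.5+.5/f,y0+y/f-.5+.5/f]
t=lambda x,y:f4(x,y,150,135,4); s=lambda x,y:f4(x,y,165,175,4)
tp=[([110,-230,8],t(620,31)),([-110,-230,8],t(691,300)),([57,-50,20],t(412,144)),([57,195,20],t(103,214)),([-57,-50,20],t(446,289)),([-57,195,20],t(134,358)),
 ([45,205,28],t(92,228)),([-45,205,28],t(117,350))]
sp=[([110,-230,8],s(30,184)),([57,-50,20],s(282,224)),([-57,-50,20],s(376,134))]
def res(p): return np.r_[(proj(T,lanepts(p,[a for a,_ in tp]))-[b for _,b in tp]).ravel(),(proj(S,lanepts(p,[a for a,_ in sp]))-[b for _,b in sp]).ravel()]
r=least_squares(res,[.55,0,.2],loss='soft_l1'); lane=r.x
print('lane',lane); print(res(lane).reshape(-1,2).round(2).tolist())
tb=lambda x,y:f4(x,y,255,160,11); sb=lambda x,y:f4(x,y,190,175,11)
bt=[([42,50,42],tb(203,143)),([42,-50,42],tb(568,129))]
bs=[([42,50,0],sb(370,492)),([42,50,42],sb(362,372)),([42,-50,42],sb(112,220)),([42,-50,0],sb(133,345)),([-42,-50,42],sb(343,92)),([-42,50,42],sb(595,240)),([-42,50,0],sb(598,352))]
def pb(p,L): return lanepts(p,np.array(L)+[0,0,8])
bt+=[([-42,50,0],tb(213,458)),([-42,-50,0],tb(580,440))]
def resb(p,w=(1,1)): return np.r_[w[0]*(proj(T,pb(p,[a for a,_ in bt]))-[b for _,b in bt]).ravel(),w[1]*(proj(S,pb(p,[a for a,_ in bs]))-[b for _,b in bs]).ravel()]
for w in((1,1),(1,0),(0,1)):
    q=least_squares(resb,[.55,-.2,0],args=(w,),loss='soft_l1').x
    R=np.array([[np.cos(lane[2]),np.sin(lane[2])],[-np.sin(lane[2]),np.cos(lane[2])]])
    print(w,'box',q,'in lane',R@(q[:2]-lane[:2])*1000,q[2]-lane[2]); print(resb(q).reshape(-1,2).round(2).tolist())
E
python3 fit.py
```

```text
lane [ 0.57088633 -0.03528085  0.20643155]
[[0.5, -0.27], [0.18, 0.89], [0.17, -0.08], [-0.43, 0.34], [0.11, -0.26], [-0.71, 0.68], [-0.63, 1.03], [-0.99, -0.59], [-0.68, 0.07], [-0.85, -0.61], [-0.46, 0.12]]
(1, 1) box [ 0.58341769 -0.18541665  0.03059434] in lane [ -18.50781442 -149.51673046] -0.1758372145325424
[[0.32, 0.05], [0.52, -0.42], [0.53, 0.76], [-0.25, 0.69], [0.09, 1.72], [-0.1, 0.59], [-0.68, -0.04], [-1.26, 0.32], [0.19, -0.25], [0.72, -0.47], [0.88, 1.14]]
(1, 0) box [ 0.58430466 -0.18456532  0.03099145] in lane [ -17.46517615 -148.86528002] -0.17544010819369038
[[0.02, -0.22], [0.21, -0.71], [0.25, 0.49], [-0.53, 0.4], [0.05, 2.0], [-0.13, 0.86], [-0.75, 0.21], [-1.32, 0.58], [0.13, -0.02], [0.69, -0.23], [0.85, 1.39]]
(0, 1) box [ 0.58203484 -0.18719317  0.03338467] in lane [ -20.22543569 -150.97209467] -0.17304688794567874
[[0.89, 0.55], [1.08, -0.02], [1.16, 1.24], [0.38, 1.08], [0.12, 1.21], [-0.06, 0.09], [-0.69, -0.46], [-1.26, -0.1], [0.1, -0.65], [0.66, -0.97], [0.82, 0.64]]
```

```bash
cat > go.py <<'E'
# usage: go.py lx ly z(mm) toolyaw_rel_lane(rad): prints tool-frame shift
import sys,numpy as np
from scipy.spatial.transform import Rotation as Ro
from bench import status
lane=np.array([0.5709,-0.0353,0.2064])
s=status.sense(); R=Ro.from_quat(s['tcp_rot']); p=np.array(s['ee_pos'])
c,sn=np.cos(lane[2]),np.sin(lane[2])
l=np.array([[c,sn],[-sn,c]])@(p[:2]-lane[:2])*1000
ax=R.as_matrix()
print('t %.2f lane xy %s z %.1f yaw_rel %.4f tilt %.4f F %s w %.3f q %s'%(s['time_s'],l.round(1),p[2]*1000,np.arctan2(ax[1,0],ax[0,0])-lane[2],np.hypot(ax[0,2],ax[1,2]),np.round(s['force'],1),s['width'],np.round(s['qpos'],2)))
if len(sys.argv)>1:
    lx,ly,z,a=map(float,sys.argv[1:5])
    tgt=np.array([lane[0]+(c*lx-sn*ly)/1000,lane[1]+(sn*lx+c*ly)/1000,z/1000])
    Rt=Ro.from_euler('z',lane[2]+a)*Ro.from_euler('x',np.pi)
    d=R.inv().apply(tgt-p); r=(R.inv()*Rt).as_rotvec()
    print('dx %.4f dy %.4f dz %.4f'%tuple(d),'rx %.4f ry %.4f rz %.4f'%tuple(r))
E
python3 go.py -95 -150 150 0
```

```text
t 0.10 lane xy [-449.1 -489.7] z 204.7 yaw_rel 0.1584 tilt 0.0016 F [-0.3 -0.4  0.3] w 1.001 q [ 1.14  0.63  0.04  1.52 -0.03  1.   -0.02]
dx 0.4033 dy -0.2795 dz 0.0551 rx -0.0016 ry 0.0002 rz 0.1584
```

Emit:
step_arm:
  steps:
    - {"dx": 0.4033, "dy": -0.2795, "dz": 0.0551, "rz": 0.158, "hand": 0.36}
    - {"dx": 0.4033, "dy": -0.2795, "dz": 0.0551, "rz": 0.158, "hand": 0.36}
    - {"dx": 0.4033, "dy": -0.2795, "dz": 0.0551, "rz": 0.158, "hand": 0.36}
    - {"dx": 0.4033, "dy": -0.2795, "dz": 0.0551, "rz": 0.158, "hand": 0.36}
    - {"dx": 0.4033, "dy": -0.2795, "dz": 0.0551, "rz": 0.158, "hand": 0.36}

```text
schema error: expected keys hand, dx, dy, dz, rx, ry, rz
```

```bash
python3 go.py -95 -150 150 0
```

```text
t 0.10 lane xy [-449.1 -489.7] z 204.7 yaw_rel 0.1584 tilt 0.0016 F [-0.3 -0.4  0.3] w 1.001 q [ 1.14  0.63  0.04  1.52 -0.03  1.   -0.02]
dx 0.4033 dy -0.2795 dz 0.0551 rx -0.0016 ry 0.0002 rz 0.1584
```

Emit:
step_arm:
  steps:
    - {"dx": 0.403, "dy": -0.28, "dz": 0.055, "rx": -0.0016, "ry": 0, "rz": 0.158, "hand": 0.36}
    - {"dx": 0.403, "dy": -0.28, "dz": 0.055, "rx": -0.0016, "ry": 0, "rz": 0.158, "hand": 0.36}
    - {"dx": 0.403, "dy": -0.28, "dz": 0.055, "rx": -0.0016, "ry": 0, "rz": 0.158, "hand": 0.36}
    - {"dx": 0.403, "dy": -0.28, "dz": 0.055, "rx": -0.0016, "ry": 0, "rz": 0.158, "hand": 0.36}
    - {"dx": 0.403, "dy": -0.28, "dz": 0.055, "rx": -0.0016, "ry": 0, "rz": 0.158, "hand": 0.36}

```text
time_s: 0.52
ee_pos: [0.3492, -0.4343, 0.1818]
tcp_rot: [0.995, 0.103, 0.0, 0.001]
force: [1.4, -0.4, 0.2]
width: 0.681
```

```bash
python3 go.py -95 -150 150 0
```

```text
t 0.52 lane xy [-298.8 -345.1] z 181.8 yaw_rel -0.0000 tilt 0.0010 F [ 1.4 -0.4  0.2] w 0.681 q [ 0.79  0.52  0.08  1.81 -0.05  0.81 -0.47]
dx 0.2038 dy -0.1951 dz 0.0316 rx 0.0010 ry 0.0000 rz -0.0000
```

Emit:
step_arm:
  steps:
    - {"dx": 0.2038, "dy": -0.195, "dz": 0.0316, "rx": 0, "ry": 0, "rz": 0, "hand": 0.36}
    - {"dx": 0.2038, "dy": -0.195, "dz": 0.0316, "rx": 0, "ry": 0, "rz": 0, "hand": 0.36}
    - {"dx": 0.2038, "dy": -0.195, "dz": 0.0316, "rx": 0, "ry": 0, "rz": 0, "hand": 0.36}
    - {"dx": 0.2038, "dy": -0.195, "dz": 0.0316, "rx": 0, "ry": 0, "rz": 0, "hand": 0.36}
    - {"dx": 0.2038, "dy": -0.195, "dz": 0.0316, "rx": 0, "ry": 0, "rz": 0, "hand": 0.36}

```text
time_s: 0.93
ee_pos: [0.4662, -0.2635, 0.1585]
tcp_rot: [0.995, 0.103, -0.0, 0.001]
force: [-0.5, -1.1, -0.3]
width: 0.64
```

```bash
python3 go.py -95 -150 100 0
```

```text
t 0.93 lane xy [-149.2 -201.9] z 158.5 yaw_rel 0.0003 tilt 0.0013 F [-0.5 -1.1 -0.3] w 0.640 q [ 0.41  0.53  0.08  1.89 -0.06  0.73 -0.84]
dx 0.0542 dy -0.0520 dz 0.0584 rx 0.0013 ry 0.0002 rz 0.0003
```

Emit:
step_arm:
  steps:
    - {"dx": 0.054, "dy": -0.052, "dz": 0.058, "rx": 0.001, "ry": 0, "rz": 0, "hand": 0.36}
    - {"dx": 0.054, "dy": -0.052, "dz": 0.058, "rx": 0.001, "ry": 0, "rz": 0, "hand": 0.36}
    - {"dx": 0.054, "dy": -0.052, "dz": 0.058, "rx": 0.001, "ry": 0, "rz": 0, "hand": 0.36}
    - {"dx": 0.054, "dy": -0.052, "dz": 0.058, "rx": 0.001, "ry": 0, "rz": 0, "hand": 0.36}

```text
time_s: 1.27
ee_pos: [0.508, -0.1992, 0.0984]
tcp_rot: [0.994, 0.106, -0.002, -0.002]
force: [-0.1, 0.5, -0.1]
width: 0.639
```

```bash
python3 go.py -95 -150 24 0; python3 - <<'E'
from h import *
from bench import viewer
c=viewer.capture('top'); pickle.dump(c,open('top1.pkl','wb')); crop(c['pixels'],240,140,360,230,6,'pics/t1.png')
E
```

```text
t 1.27 lane xy [ -95.2 -147.5] z 98.4 yaw_rel 0.0067 tilt 0.0044 F [-0.1  0.5 -0.1] w 0.639 q [ 0.28  0.63  0.07  1.91 -0.08  0.61 -0.96]
dx 0.0004 dy 0.0027 dz 0.0744 rx -0.0034 ry 0.0029 rz 0.0067
```

View pics/t1.png

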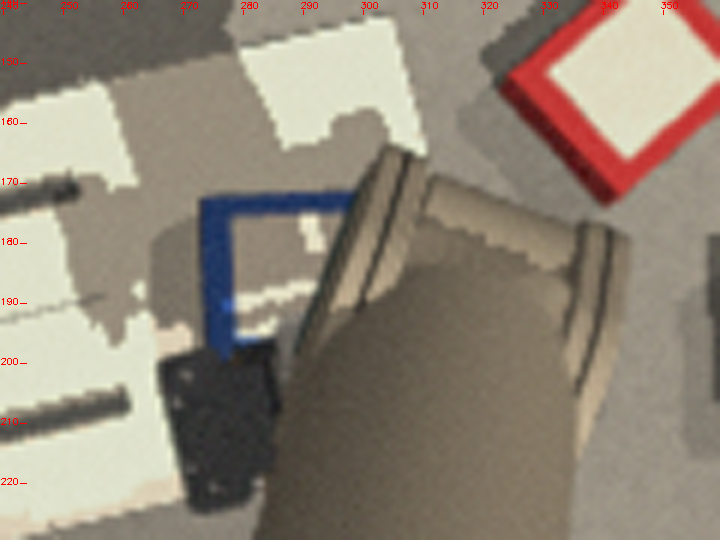

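Emit:
step_arm:
  steps:
    - {"dx": 0.0, "dy": 0.003, "dz": 0.03, "rx": 0, "ry": 0, "rz": 0, "hand": 0.36}
    - {"dx": 0.0, "dy": 0.003, "dz": 0.06, "rx": 0, "ry": 0, "rz": 0, "hand": 0.36}
    - {"dx": 0.0, "dy": 0.003, "dz": 0.075, "rx": 0, "ry": 0, "rz": 0, "hand": 0.36}
    - {"dx": 0.0, "dy": 0.003, "dz": 0.082, "rx": 0, "ry": 0, "rz": 0, "hand": 0.36}
    - {"dx": 0.0, "dy": 0.003, "dz": 0.082, "rx": 0, "ry": 0, "rz": 0, "hand": 0.36}

```text
time_s: 1.73
ee_pos: [0.507, -0.2086, 0.0183]
tcp_rot: [0.995, 0.102, -0.001, 0.0]
force: [0.3, -0.6, 0.4]
width: 0.641
```

```bash
python3 go.py -50 -150 16 0; python3 - <<'E'
from h import *
from bench import viewer
c=viewer.capture('scene'); crop(c['pixels'],165,145,285,245,6,'pics/s2.png')
E
```

```text
t 1.73 lane xy [ -98.1 -156.5] z 18.3 yaw_rel -0.0026 tilt 0.0020 F [ 0.3 -0.6  0.4] w 0.641 q [ 0.3   0.76  0.06  1.94 -0.09  0.44 -0.95]
dx 0.0480 dy -0.0067 dz 0.0023 rx 0.0008 ry 0.0018 rz -0.0026
```

View pics/s2.png

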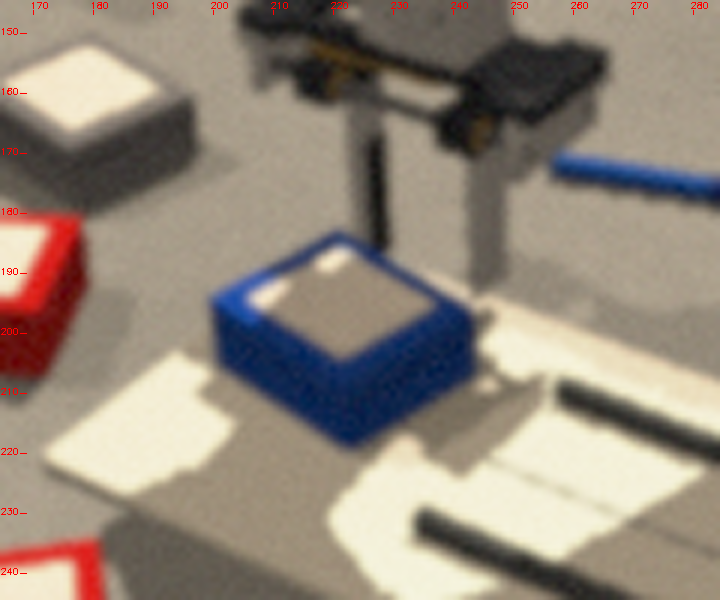

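Emit:
step_arm:
  steps:
    - {"dx": 0.01, "dy": -0.005, "dz": 0.001, "rx": 0.001, "ry": 0.002, "rz": -0.0026, "hand": 0.36}
    - {"dx": 0.016, "dy": -0.005, "dz": 0.001, "rx": 0.001, "ry": 0.002, "rz": -0.0026, "hand": 0.36}
    - {"dx": 0.021, "dy": -0.005, "dz": 0.001, "rx": 0.001, "ry": 0.002, "rz": -0.0026, "hand": 0.36}
    - {"dx": 0.025, "dy": -0.005, "dz": 0.001, "rx": 0.001, "ry": 0.002, "rz": -0.0026, "hand": 0.36}
    - {"dx": 0.028, "dy": -0.005, "dz": 0.001, "rx": 0.001, "ry": 0.002, "rz": -0.0026, "hand": 0.36}

```text
time_s: 2.2
ee_pos: [0.5356, -0.1961, 0.0184]
tcp_rot: [0.995, 0.105, 0.001, 0.0]
force: [-2.0, -1.2, 1.7]
width: 0.642
```

```bash
python3 go.py -50 -152 16 0
```

```text
t 2.20 lane xy [ -67.5 -150.2] z 18.4 yaw_rel 0.0032 tilt 0.0028 F [-2.  -1.2  1.7] w 0.642 q [ 0.26  0.78  0.06  1.89 -0.09  0.47 -0.97]
dx 0.0174 dy 0.0019 dz 0.0025 rx 0.0005 ry -0.0027 rz 0.0032
```

Emit:
step_arm:
  steps:
    - {"dx": 0.004, "dy": 0.001, "dz": 0.001, "rx": 0, "ry": 0, "rz": 0.002, "hand": 0.36}
    - {"dx": 0.008, "dy": 0.001, "dz": 0.001, "rx": 0, "ry": 0, "rz": 0.002, "hand": 0.36}
    - {"dx": 0.012, "dy": 0.001, "dz": 0.001, "rx": 0, "ry": 0, "rz": 0.002, "hand": 0.36}
    - {"dx": 0.014, "dy": 0.001, "dz": 0.001, "rx": 0, "ry": 0, "rz": 0.002, "hand": 0.36}
    - {"dx": 0.0155, "dy": 0.001, "dz": 0.001, "rx": 0, "ry": 0, "rz": 0.002, "hand": 0.36}

```text
time_s: 2.62
ee_pos: [0.55, -0.1934, 0.0167]
tcp_rot: [0.995, 0.104, 0.001, -0.001]
force: [-2.1, 0.6, 2.4]
width: 0.64
```

```bash
python3 go.py -50 -152 16 0; python3 - <<'E'
from h import *
from bench import viewer
c=viewer.capture('scene');pickle.dump(c,open('scene3.pkl','wb')); crop(c['pixels'],175,165,265,235,8,'pics/s3.png')
E
```

```text
t 2.62 lane xy [ -52.8 -150.5] z 16.7 yaw_rel 0.0015 tilt 0.0015 F [-2.1  0.6  2.4] w 0.640 q [ 0.25  0.8   0.06  1.85 -0.1   0.5  -0.98]
dx 0.0028 dy 0.0015 dz 0.0007 rx -0.0009 ry -0.0012 rz 0.0015
```

View pics/s3.png

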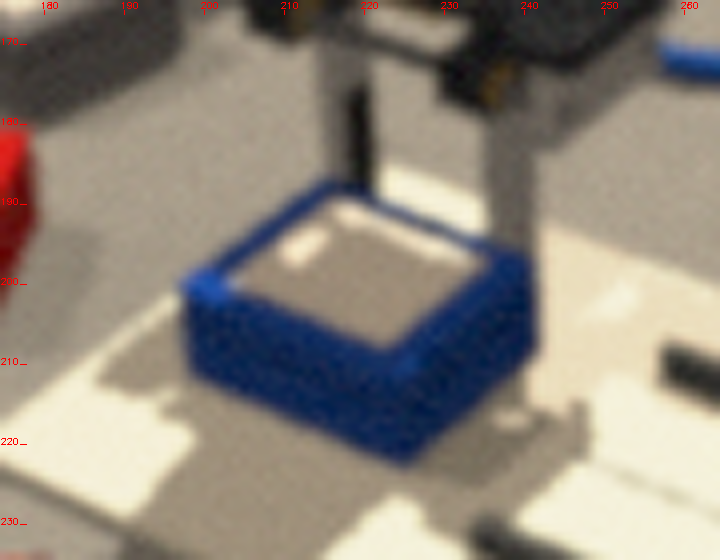

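```bash
cat > fb.py <<'E'
from h import *
from scipy.optimize import least_squares
lane=np.array([0.5709,-0.0353,0.2064])
def run(views,g):
    def res(p):
        return np.concatenate([(proj(c,lanepts(p,np.array([a for a,_ in o])+[0,0,8]))-[b for _,b in o]).ravel() for c,o in views])
    q=least_squares(res,g,loss='soft_l1').x
    R=np.array([[np.cos(lane[2]),np.sin(lane[2])],[-np.sin(lane[2]),np.cos(lane[2])]])
    print('box lane',(R@(q[:2]-lane[:2])*1000).round(1),'yaw',round(q[2]-lane[2],4)); print(res(q).reshape(-1,2).round(1).tolist())
    return q
def px(x0,y0,f): return lambda x,y:[x0+x/f-.5+.5/f,y0+y/f-.5+.5/f]
E
python3 - <<'E'
from fb import *
c=pickle.load(open('scene3.pkl','rb')); s=px(175,165,8)
run([(c,[([42,50,0],s(405,466)),([42,50,42],s(403,370)),([42,-50,42],s(183,285)),([42,-50,0],s(192,374)),([-42,-50,42],s(340,182)),([-42,50,42],s(535,262)),([-42,50,0],s(538,352))])],[.6,-.18,.2])
E
```

```text
box lane [  -4.7 -144.3] yaw -0.0197
[[0.2, 1.0], [-0.4, 0.9], [-0.6, -0.7], [-0.3, 0.0], [-1.1, -1.6], [1.7, -0.6], [1.8, 0.0]]
```

Emit:
step_arm:
  steps:
    - {"dx": 0.0015, "dy": 0, "dz": 0, "rx": 0, "ry": 0, "rz": 0.001, "hand": 0.36}
    - {"dx": 0.003, "dy": 0, "dz": 0, "rx": 0, "ry": 0, "rz": 0.001, "hand": 0.36}
    - {"dx": 0.003, "dy": 0, "dz": 0, "rx": 0, "ry": 0, "rz": 0.001, "hand": 0.36}

```text
time_s: 2.92
ee_pos: [0.5537, -0.1927, 0.0167]
tcp_rot: [0.995, 0.103, 0.001, -0.0]
force: [-0.9, 0.4, -0.2]
width: 0.638
```

```bash
python3 go.py -110 -150 16 0
```

```text
t 2.92 lane xy [ -49.1 -150.5] z 16.7 yaw_rel 0.0004 tilt 0.0028 F [-0.9  0.4 -0.2] w 0.638 q [ 0.25  0.8   0.06  1.84 -0.1   0.5  -0.99]
dx -0.0609 dy -0.0005 dz 0.0005 rx -0.0006 ry -0.0028 rz 0.0004
```

Emit:
step_arm:
  steps:
    - {"dx": -0.01, "dy": 0, "dz": 0, "rx": 0, "ry": 0, "rz": 0, "hand": 0.36}
    - {"dx": -0.03, "dy": 0, "dz": 0, "rx": 0, "ry": 0, "rz": 0, "hand": 0.36}
    - {"dx": -0.04, "dy": 0, "dz": -0.03, "rx": 0, "ry": 0, "rz": 0, "hand": 0.36}
    - {"dx": -0.04, "dy": 0, "dz": -0.07, "rx": 0, "ry": 0, "rz": 0, "hand": 0.36}
    - {"dx": -0.04, "dy": 0, "dz": -0.11, "rx": 0, "ry": 0, "rz": 0, "hand": 0.36}

```text
time_s: 3.33
ee_pos: [0.5118, -0.2015, 0.1272]
tcp_rot: [0.995, 0.102, -0.0, -0.001]
force: [0.7, -0.5, -0.4]
width: 0.639
```

```bash
python3 go.py 0 -228 125 1.5708
```

```text
t 3.33 lane xy [ -91.9 -150.5] z 127.2 yaw_rel -0.0013 tilt 0.0017 F [ 0.7 -0.5 -0.4] w 0.639 q [ 0.27  0.59  0.08  1.88 -0.08  0.68 -0.97]
dx 0.0921 dy 0.0773 dz 0.0021 rx -0.0014 ry -0.0013 rz -1.5721
```

Emit:
step_arm:
  steps:
    - {"dx": 0.092, "dy": 0.077, "dz": 0.002, "rx": 0, "ry": 0, "rz": -1.57, "hand": 0.36}
    - {"dx": 0.092, "dy": 0.077, "dz": 0.002, "rx": 0, "ry": 0, "rz": -1.57, "hand": 0.36}
    - {"dx": 0.092, "dy": 0.077, "dz": 0.002, "rx": 0, "ry": 0, "rz": -1.57, "hand": 0.36}
    - {"dx": 0.092, "dy": 0.077, "dz": 0.002, "rx": 0, "ry": 0, "rz": -1.57, "hand": 0.36}
    - {"dx": 0.092, "dy": 0.077, "dz": 0.002, "rx": 0, "ry": 0, "rz": -1.57, "hand": 0.36}

```text
time_s: 3.75
ee_pos: [0.6211, -0.2592, 0.1246]
tcp_rot: [0.914, 0.406, 0.002, 0.001]
force: [-1.4, 0.7, -0.3]
width: 0.64
```

```bash
python3 go.py 0 -228 125 1.5708
```

```text
t 3.75 lane xy [   3.2 -229.5] z 124.6 yaw_rel 0.6301 tilt 0.0043 F [-1.4  0.7 -0.3] w 0.640 q [ 0.41  0.75 -0.1   1.53  0.08  0.87 -0.45]
dx -0.0017 dy -0.0031 dz -0.0004 rx 0.0042 ry -0.0013 rz -0.9408
```

Emit:
step_arm:
  steps:
    - {"dx": -0.002, "dy": -0.003, "dz": 0, "rx": 0, "ry": 0, "rz": -0.941, "hand": 0.36}
    - {"dx": -0.002, "dy": -0.003, "dz": 0, "rx": 0, "ry": 0, "rz": -0.941, "hand": 0.36}
    - {"dx": -0.002, "dy": -0.003, "dz": 0, "rx": 0, "ry": 0, "rz": -0.941, "hand": 0.36}
    - {"dx": -0.002, "dy": -0.003, "dz": 0, "rx": 0, "ry": 0, "rz": -0.941, "hand": 0.36}
    - {"dx": -0.002, "dy": -0.003, "dz": 0, "rx": 0, "ry": 0, "rz": -0.941, "hand": 0.36}

```text
time_s: 4.17
ee_pos: [0.6159, -0.2574, 0.125]
tcp_rot: [0.744, 0.668, 0.001, 0.001]
force: [-0.2, -0.0, -0.5]
width: 0.641
```

```bash
python3 go.py 0 -228 125 1.5708; python3 - <<'E'
from h import *
from bench import viewer
c=viewer.capture('scene');pickle.dump(c,open('scene4.pkl','wb')); crop(c['pixels'],175,165,265,235,8,'pics/s4.png')
c=viewer.capture('top');pickle.dump(c,open('top4.pkl','wb')); crop(c['pixels'],245,150,335,220,8,'pics/t4.png')
E
```

```text
t 4.17 lane xy [  -1.5 -226.6] z 125.0 yaw_rel 1.2561 tilt 0.0030 F [-0.2 -0.  -0.5] w 0.641 q [ 0.51  0.75 -0.27  1.54  0.23  0.88  0.05]
dx -0.0008 dy 0.0019 dz -0.0000 rx 0.0029 ry -0.0007 rz -0.3147
```

View pics/s4.png

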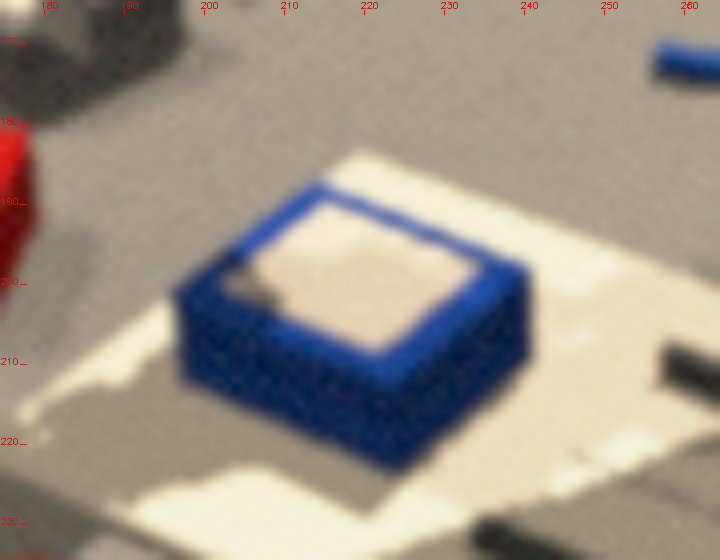

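View pics/t4.png

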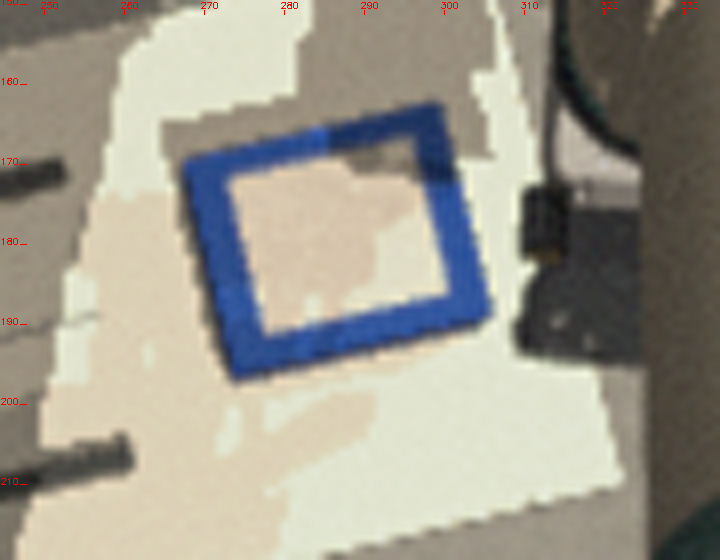

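```bash
python3 - <<'E'
from fb import *
c=pickle.load(open('scene4.pkl','rb')); s=px(175,165,8); T=pickle.load(open('top4.pkl','rb')); t=px(245,150,8)
vs=(c,[([42,50,0],s(402,472)),([42,50,42],s(390,382)),([42,-50,42],s(174,290)),([42,-50,0],s(182,380)),([-42,-50,42],s(318,183)),([-42,50,42],s(528,268)),([-42,50,0],s(530,358))])
vt=(T,[([42,50,42],t(184,160)),([42,-50,42],t(440,101)),([-42,-50,42],t(491,313)),([-42,50,42],t(235,380))])
for v in([vs,vt],[vs],[vt]): run(v,[.6,-.18,.2])
E
```

```text
box lane [   2.1 -143.4] yaw 0.0016
[[-0.2, 1.6], [0.4, 0.8], [-0.8, 0.3], [-0.4, 0.9], [0.0, -0.4], [1.4, -0.3], [1.6, 0.3], [0.1, 0.1], [0.6, -0.0], [1.0, 0.5], [0.3, -0.2]]
box lane [   0.5 -145.3] yaw -0.0008
[[-0.5, 1.1], [0.1, 0.2], [-1.0, -0.2], [-0.5, 0.4], [-0.1, -0.9], [1.1, -0.8], [1.4, -0.2]]
box lane [   2.7 -142. ] yaw 0.0055
[[-0.4, 0.1], [0.0, -0.2], [0.6, 0.3], [-0.1, -0.3]]
```

Emit:
step_arm:
  steps:
    - {"dx": -0.001, "dy": 0.003, "dz": 0, "rx": 0.003, "ry": -0.001, "rz": -0.315, "hand": 0.36}
    - {"dx": -0.001, "dy": 0.003, "dz": 0, "rx": 0.003, "ry": -0.001, "rz": -0.315, "hand": 0.36}
    - {"dx": -0.001, "dy": 0.003, "dz": 0, "rx": 0.003, "ry": -0.001, "rz": -0.315, "hand": 0.36}
    - {"dx": -0.001, "dy": 0.003, "dz": 0.03, "rx": 0.003, "ry": -0.001, "rz": -0.315, "hand": 0.36}
    - {"dx": -0.001, "dy": 0.003, "dz": 0.06, "rx": 0.003, "ry": -0.001, "rz": -0.315, "hand": 0.36}

```text
time_s: 4.68
ee_pos: [0.6209, -0.2594, 0.0663]
tcp_rot: [0.634, 0.773, 0.001, 0.002]
force: [-0.3, -0.7, -0.1]
width: 0.64
```

```bash
python3 go.py 1.5 -228 18 1.5708
```

```text
t 4.68 lane xy [   3.  -229.6] z 66.3 yaw_rel 1.5607 tilt 0.0050 F [-0.3 -0.7 -0.1] w 0.640 q [ 0.54  0.84 -0.33  1.56  0.34  0.8   0.27]
dx 0.0017 dy -0.0018 dz 0.0483 rx 0.0041 ry 0.0027 rz -0.0101
```

Emit:
step_arm:
  steps:
    - {"dx": 0.001, "dy": -0.001, "dz": 0.025, "rx": 0.002, "ry": 0.001, "rz": -0.005, "hand": 0.36}
    - {"dx": 0.001, "dy": -0.001, "dz": 0.042, "rx": 0.002, "ry": 0.001, "rz": -0.005, "hand": 0.36}
    - {"dx": 0.001, "dy": -0.001, "dz": 0.048, "rx": 0.002, "ry": 0.001, "rz": -0.005, "hand": 0.36}
    - {"dx": 0.001, "dy": -0.001, "dz": 0.048, "rx": 0.002, "ry": 0.001, "rz": -0.005, "hand": 0.36}

```text
time_s: 5.02
ee_pos: [0.6166, -0.2574, 0.0153]
tcp_rot: [0.632, 0.775, -0.001, -0.003]
force: [-0.4, -0.2, 0.0]
width: 0.64
```

```bash
python3 go.py 1.5 -203 18 1.5708
```

```text
t 5.02 lane xy [  -0.8 -226.8] z 15.3 yaw_rel 1.5678 tilt 0.0059 F [-0.4 -0.2  0. ] w 0.640 q [ 0.52  0.9  -0.3   1.58  0.36  0.72  0.26]
dx 0.0238 dy 0.0022 dz -0.0027 rx -0.0054 ry -0.0024 rz -0.0030
```

Emit:
step_arm:
  steps:
    - {"dx": 0.005, "dy": 0.0015, "dz": -0.001, "rx": -0.002, "ry": -0.001, "rz": 0, "hand": 0.36}
    - {"dx": 0.01, "dy": 0.0015, "dz": -0.001, "rx": -0.002, "ry": -0.001, "rz": 0, "hand": 0.36}
    - {"dx": 0.015, "dy": 0.0015, "dz": -0.001, "rx": -0.002, "ry": -0.001, "rz": 0, "hand": 0.36}
    - {"dx": 0.02, "dy": 0.0015, "dz": -0.001, "rx": -0.002, "ry": -0.001, "rz": 0, "hand": 0.36}
    - {"dx": 0.025, "dy": 0.0015, "dz": -0.001, "rx": -0.002, "ry": -0.001, "rz": 0, "hand": 0.36}

```text
time_s: 5.43
ee_pos: [0.6148, -0.2326, 0.019]
tcp_rot: [0.631, 0.776, -0.0, 0.001]
force: [-0.1, -1.6, 1.7]
width: 0.64
```

```bash
python3 go.py 1.5 -170 18 1.5708
```

```text
t 5.43 lane xy [   2.5 -202.1] z 19.0 yaw_rel 1.5703 tilt 0.0012 F [-0.1 -1.6  1.7] w 0.640 q [ 0.49  0.88 -0.3   1.62  0.36  0.69  0.22]
dx 0.0321 dy -0.0010 dz 0.0010 rx 0.0005 ry 0.0011 rz -0.0005
```

Contact as expected. Push on down the lane.

Emit:
step_arm:
  steps:
    - {"dx": 0.008, "dy": -0.0005, "dz": 0, "rx": 0, "ry": 0, "rz": 0, "hand": 0.36}
    - {"dx": 0.016, "dy": -0.0005, "dz": 0, "rx": 0, "ry": 0, "rz": 0, "hand": 0.36}
    - {"dx": 0.024, "dy": -0.0005, "dz": 0, "rx": 0, "ry": 0, "rz": 0, "hand": 0.36}
    - {"dx": 0.032, "dy": -0.001, "dz": 0, "rx": 0, "ry": 0, "rz": 0, "hand": 0.36}
    - {"dx": 0.038, "dy": -0.001, "dz": 0, "rx": 0, "ry": 0, "rz": 0, "hand": 0.36}

```text
time_s: 5.85
ee_pos: [0.6053, -0.1948, 0.0181]
tcp_rot: [0.631, 0.776, -0.0, -0.0]
force: [0.9, -2.8, 1.5]
width: 0.639
```

```bash
python3 go.py 1 -123 18 1.5708; python3 - <<'E'
from h import *
from bench import viewer
c=viewer.capture('scene');pickle.dump(c,open('scene5.pkl','wb')); crop(c['pixels'],185,165,275,235,8,'pics/s5.png')
c=viewer.capture('top');pickle.dump(c,open('top5.pkl','wb')); crop(c['pixels'],230,150,320,220,8,'pics/t5.png')
E
```

```text
t 5.85 lane xy [   1.  -163.2] z 18.1 yaw_rel 1.5707 tilt 0.0009 F [ 0.9 -2.8  1.5] w 0.639 q [ 0.44  0.86 -0.29  1.69  0.36  0.65  0.16]
dx 0.0402 dy 0.0000 dz 0.0001 rx -0.0009 ry -0.0001 rz -0.0001
```

View pics/s5.png

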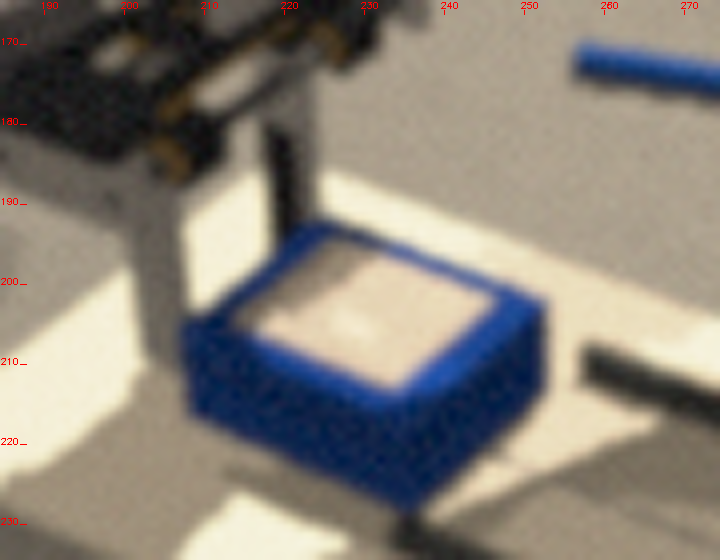

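View pics/t5.png

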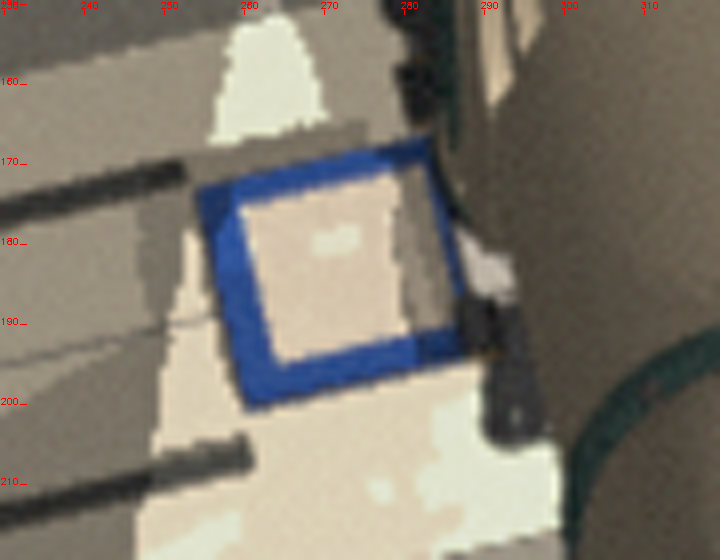

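```bash
python3 - <<'E'
from fb import *
c=pickle.load(open('scene5.pkl','rb')); s=px(185,165,8); T=pickle.load(open('top5.pkl','rb')); t=px(230,150,8)
vs=(c,[([42,50,0],s(408,510)),([42,50,42],s(395,410)),([42,-50,42],s(181,325)),([42,-50,0],s(190,412)),([-42,-50,42],s(318,215)),([-42,50,42],s(546,298)),([-42,50,0],s(546,387))])
vt=(T,[([42,50,42],t(196,188)),([42,-50,42],t(431,136)),([-42,50,42],t(247,410))])
for v in([vs,vt],[vs],[vt]): q=run(v,[.6,-.18,.2])
# rails in top image: midpoint between mouth ends vs model
print(proj(T,lanepts(lane,[[57,-50,20],[-57,-50,20],[0,-50,8]])))
print(t(184,172),t(252,455))
E
```

```text
box lane [  -0.4 -105.4] yaw -0.0042
[[0.6, 1.3], [1.6, 1.6], [-0.7, -0.2], [-0.6, 0.9], [0.9, -0.9], [0.7, -0.1], [1.0, 0.7], [1.5, 0.1], [4.7, -0.7], [1.4, -0.4]]
box lane [  -1.8 -108.4] yaw -0.0053
[[-0.0, 0.7], [0.9, 1.0], [-1.2, -0.8], [-1.1, 0.3], [0.4, -1.4], [0.1, -0.7], [0.4, 0.1]]
box lane [  0.4 -99.3] yaw 0.01
[[-0.7, 0.6], [2.4, -0.7], [-0.4, 0.0]]
[[252.79979295 170.5360281 ]
 [261.24274411 206.61507383]
 [257.01816269 188.98385259]]
[252.5625, 171.0625] [261.0625, 206.4375]
```

Emit:
step_arm:
  steps:
    - {"dx": 0.009, "dy": 0, "dz": 0, "rx": 0, "ry": 0, "rz": 0, "hand": 0.36}
    - {"dx": 0.018, "dy": 0, "dz": 0, "rx": 0, "ry": 0, "rz": 0, "hand": 0.36}
    - {"dx": 0.027, "dy": 0, "dz": 0, "rx": 0, "ry": 0, "rz": 0, "hand": 0.36}
    - {"dx": 0.036, "dy": 0, "dz": 0, "rx": 0, "ry": 0, "rz": 0, "hand": 0.36}
    - {"dx": 0.044, "dy": 0, "dz": 0, "rx": 0, "ry": 0, "rz": 0, "hand": 0.36}

```text
time_s: 6.37
ee_pos: [0.5959, -0.1511, 0.0177]
tcp_rot: [0.63, 0.776, -0.0, -0.001]
force: [0.2, -1.7, -0.8]
width: 0.641
```

```bash
python3 go.py 0.5 -75 18 1.5708
```

```text
t 6.37 lane xy [   0.7 -118.5] z 17.7 yaw_rel 1.5709 tilt 0.0019 F [ 0.2 -1.7 -0.8] w 0.641 q [ 0.37  0.84 -0.27  1.75  0.36  0.61  0.09]
dx 0.0435 dy -0.0002 dz -0.0003 rx -0.0016 ry -0.0010 rz 0.0001
```

Emit:
step_arm:
  steps:
    - {"dx": 0.009, "dy": 0, "dz": 0, "rx": 0, "ry": 0, "rz": 0, "hand": 0.36}
    - {"dx": 0.018, "dy": 0, "dz": 0, "rx": 0, "ry": 0, "rz": 0, "hand": 0.36}
    - {"dx": 0.027, "dy": 0, "dz": 0, "rx": 0, "ry": 0, "rz": 0, "hand": 0.36}
    - {"dx": 0.036, "dy": 0, "dz": 0, "rx": 0, "ry": 0, "rz": 0, "hand": 0.36}
    - {"dx": 0.044, "dy": 0, "dz": 0, "rx": 0, "ry": 0, "rz": 0, "hand": 0.36}

```text
time_s: 6.78
ee_pos: [0.5872, -0.1087, 0.0179]
tcp_rot: [0.631, 0.776, -0.0, -0.0]
force: [-0.1, -1.5, -0.5]
width: 0.643
```

```bash
python3 go.py 0.5 -30 18 1.5708; python3 - <<'E'
from h import *
from bench import viewer
c=viewer.capture('scene');pickle.dump(c,open('scene6.pkl','wb')); crop(c['pixels'],205,175,305,250,8,'pics/s6.png')
c=viewer.capture('top');pickle.dump(c,open('top6.pkl','wb')); crop(c['pixels'],170,150,300,235,6,'pics/t6.png')
E
```

```text
t 6.78 lane xy [  0.9 -75.2] z 17.9 yaw_rel 1.5704 tilt 0.0011 F [-0.1 -1.5 -0.5] w 0.643 q [ 0.3   0.82 -0.26  1.8   0.36  0.57  0.02]
dx 0.0452 dy -0.0005 dz -0.0001 rx -0.0011 ry -0.0002 rz -0.0004
```

View pics/s6.png

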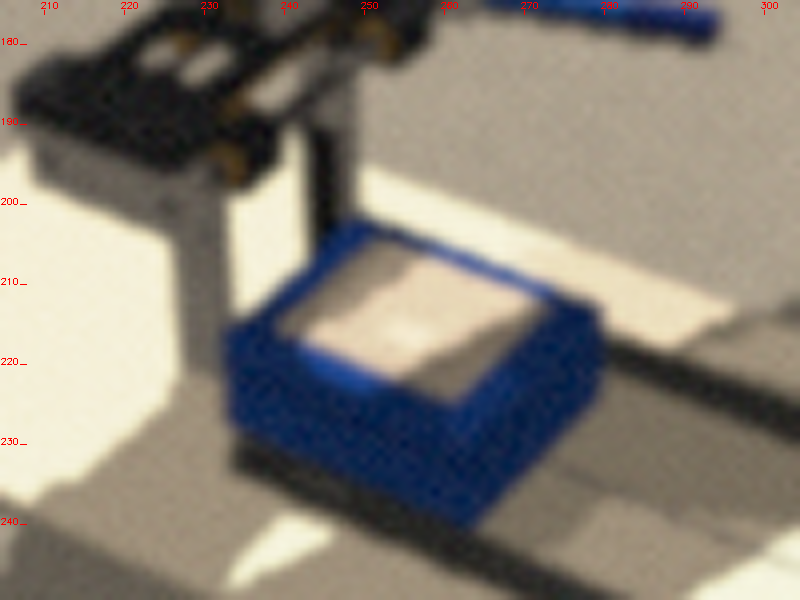

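View pics/t6.png

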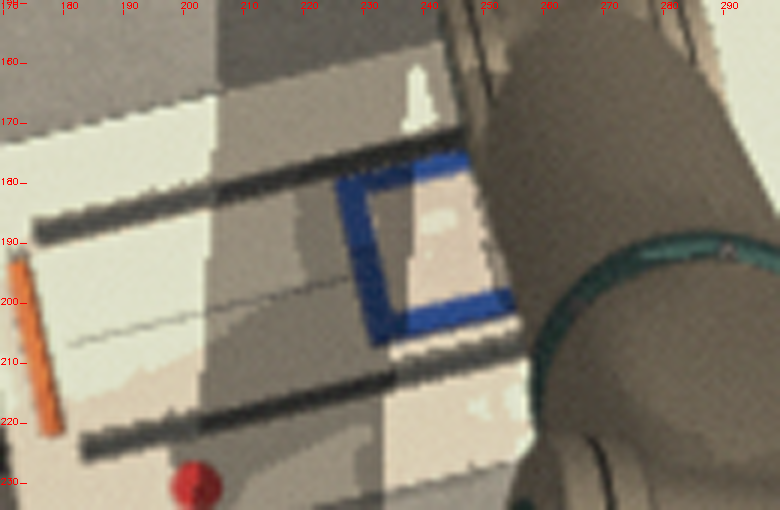

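```bash
python3 - <<'E'
from fb import *
c=pickle.load(open('scene6.pkl','rb')); s=px(205,175,8); T=pickle.load(open('top6.pkl','rb')); t=px(170,150,6)
vs=(c,[([42,50,0],s(466,530)),([42,-50,42],s(224,342)),([42,-50,0],s(230,425)),([-42,-50,42],s(358,215)),([-42,50,42],s(602,308)),([-42,50,0],s(602,395))])
vt=(T,[([42,50,42],t(336,180)),([-42,50,42],t(374,347))])
for v in([vs,vt],[vs],[vt]): q=run(v,[.6,-.1,.2])
E
```

```text
box lane [  1.4 -16.3] yaw 0.0141
[[1.0, 1.3], [-0.6, -0.7], [-0.7, 1.1], [0.3, -0.7], [0.8, -0.5], [0.5, 0.7], [0.6, 0.1], [0.8, -0.5]]
box lane [  0.7 -17.6] yaw 0.011
[[0.7, 1.0], [-0.9, -1.1], [-0.9, 0.7], [0.1, -0.9], [0.5, -0.8], [0.2, 0.5]]
box lane [  0.7 -14. ] yaw 0.0036
[[0.1, 0.3], [-0.1, -0.3]]
```

Centred to about 1 mm and square. Continuing.

Emit:
step_arm:
  steps:
    - {"dx": 0.009, "dy": 0, "dz": 0, "rx": 0, "ry": 0, "rz": 0, "hand": 0.36}
    - {"dx": 0.018, "dy": -0.0005, "dz": 0, "rx": 0, "ry": 0, "rz": 0, "hand": 0.36}
    - {"dx": 0.027, "dy": -0.0005, "dz": 0, "rx": 0, "ry": 0, "rz": 0, "hand": 0.36}
    - {"dx": 0.036, "dy": -0.0005, "dz": 0, "rx": 0, "ry": 0, "rz": 0, "hand": 0.36}
    - {"dx": 0.045, "dy": -0.0005, "dz": 0, "rx": 0, "ry": 0, "rz": 0, "hand": 0.36}

```text
time_s: 7.3
ee_pos: [0.5777, -0.065, 0.018]
tcp_rot: [0.631, 0.776, -0.0, -0.0]
force: [0.8, -0.9, 0.8]
width: 0.637
```

```bash
python3 go.py 0.5 15 18 1.5708
```

```text
t 7.30 lane xy [  0.5 -30.4] z 18.0 yaw_rel 1.5701 tilt 0.0008 F [ 0.8 -0.9  0.8] w 0.637 q [ 0.22  0.8  -0.25  1.85  0.35  0.54 -0.05]
dx 0.0454 dy -0.0001 dz -0.0000 rx -0.0008 ry 0.0000 rz -0.0007
```

Emit:
step_arm:
  steps:
    - {"dx": 0.009, "dy": 0, "dz": 0, "rx": 0, "ry": 0, "rz": 0, "hand": 0.36}
    - {"dx": 0.018, "dy": 0, "dz": 0, "rx": 0, "ry": 0, "rz": 0, "hand": 0.36}
    - {"dx": 0.027, "dy": 0, "dz": 0, "rx": 0, "ry": 0, "rz": 0, "hand": 0.36}
    - {"dx": 0.036, "dy": 0, "dz": 0, "rx": 0, "ry": 0, "rz": 0, "hand": 0.36}
    - {"dx": 0.045, "dy": 0, "dz": 0, "rx": 0, "ry": 0, "rz": 0, "hand": 0.36}

```text
time_s: 7.72
ee_pos: [0.5685, -0.0211, 0.018]
tcp_rot: [0.631, 0.776, -0.0, -0.0]
force: [0.2, -1.9, 0.1]
width: 0.639
```

```bash
python3 go.py 0.5 55 18 1.5708; python3 - <<'E'
from h import *
from bench import viewer
c=viewer.capture('scene');pickle.dump(c,open('scene7.pkl','wb')); crop(c['pixels'],235,185,345,265,7,'pics/s7.png')
c=viewer.capture('top');pickle.dump(c,open('top7.pkl','wb')); crop(c['pixels'],150,150,260,235,7,'pics/t7.png')
E
```

```text
t 7.72 lane xy [ 0.5 14.4] z 18.0 yaw_rel 1.5699 tilt 0.0010 F [ 0.2 -1.9  0.1] w 0.639 q [ 0.13  0.79 -0.23  1.88  0.34  0.51 -0.12]
dx 0.0406 dy -0.0001 dz -0.0000 rx -0.0009 ry 0.0003 rz -0.0009
```

View pics/s7.png

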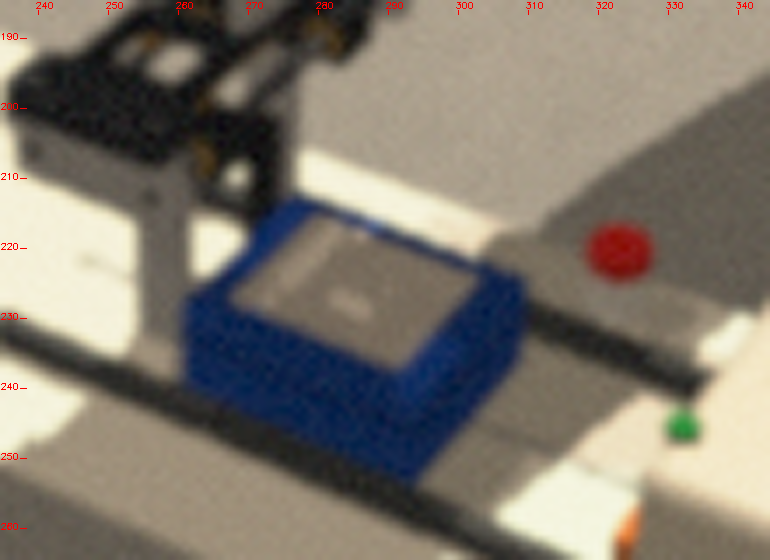

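View pics/t7.png

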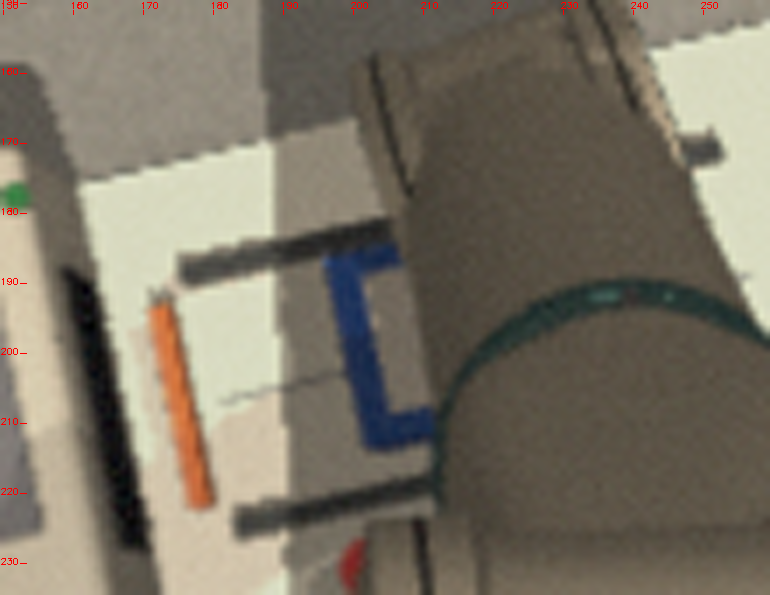

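```bash
python3 - <<'E'
from fb import *
c=pickle.load(open('scene7.pkl','rb')); s=px(235,185,7); T=pickle.load(open('top7.pkl','rb')); t=px(150,150,7)
vs=(c,[([42,50,0],s(408,488)),([42,-50,42],s(184,302)),([42,-50,0],s(186,385)),([-42,-50,42],s(296,196)),([-42,50,42],s(523,282)),([-42,50,0],s(520,365))])
vt=(T,[([42,50,42],t(325,256)),([-42,50,42],t(370,452))])
for v in([vs,vt],[vs],[vt]): q=run(v,[.6,-.1,.2])
for tt in([56.9,195],[47,195],[-47,195]): print(tt, proj(T,lanepts(lane,[[*tt,20]])))
print(proj(T,lanepts(lane,[[45,200,28],[-45,200,28]])), t(170,298),t(213,503))
E
```

```text
box lane [ 0.7 72.9] yaw -0.0072
[[0.6, 1.1], [-0.8, 0.3], [-1.0, 0.8], [0.6, -1.4], [1.3, -0.5], [0.7, 0.0], [1.4, 0.0], [0.6, -0.6]]
box lane [ 0.5 71.7] yaw -0.0104
[[0.2, 0.9], [-1.2, 0.0], [-1.3, 0.6], [0.4, -1.6], [0.9, -0.7], [0.4, -0.1]]
box lane [ 1.8 76. ] yaw 0.0156
[[0.1, 0.4], [-0.1, -0.4]]
[56.9, 195] [[174.95851533 188.48909859]]
[47, 195] [[175.59656973 191.60900459]]
[-47, 195] [[181.75334897 221.57239892]]
[[173.59763603 192.28099566]
 [179.50812053 221.15250204]] [173.85714285714286, 192.14285714285714] [180.0, 221.42857142857144]
```

Emit:
step_arm:
  steps:
    - {"dx": 0.009, "dy": 0, "dz": 0, "rx": 0, "ry": 0, "rz": 0, "hand": 0.36}
    - {"dx": 0.018, "dy": 0, "dz": 0, "rx": 0, "ry": 0, "rz": 0, "hand": 0.36}
    - {"dx": 0.027, "dy": 0, "dz": 0, "rx": 0, "ry": 0, "rz": 0, "hand": 0.36}
    - {"dx": 0.036, "dy": 0, "dz": 0, "rx": 0, "ry": 0, "rz": 0, "hand": 0.36}
    - {"dx": 0.043, "dy": 0, "dz": 0, "rx": 0, "ry": 0, "rz": 0, "hand": 0.36}

```text
time_s: 8.23
ee_pos: [0.5594, 0.0219, 0.0178]
tcp_rot: [0.63, 0.776, -0.0, -0.001]
force: [-0.1, -0.8, -0.6]
width: 0.639
```

Emit:
step_arm:
  steps:
    - {"dx": 0.006, "dy": 0, "dz": 0, "rx": 0, "ry": 0, "rz": 0, "hand": 0.36}
    - {"dx": 0.012, "dy": 0, "dz": 0, "rx": 0, "ry": 0, "rz": 0, "hand": 0.36}
    - {"dx": 0.017, "dy": 0, "dz": 0, "rx": 0, "ry": 0, "rz": 0, "hand": 0.36}
    - {"dx": 0.021, "dy": 0, "dz": 0, "rx": 0, "ry": 0, "rz": 0, "hand": 0.36}
    - {"dx": 0.024, "dy": 0, "dz": 0, "rx": 0, "ry": 0, "rz": 0, "hand": 0.36}

```text
time_s: 8.65
ee_pos: [0.5548, 0.0442, 0.0179]
tcp_rot: [0.631, 0.776, -0.0, -0.0]
force: [-0.3, -1.7, -0.5]
width: 0.641
```

```bash
python3 go.py 0.5 92 18 1.5708
```

```text
t 8.65 lane xy [ 0.5 81.1] z 17.9 yaw_rel 1.5702 tilt 0.0011 F [-0.3 -1.7 -0.5] w 0.641 q [ 0.01  0.78 -0.21  1.92  0.32  0.48 -0.23]
dx 0.0109 dy -0.0000 dz -0.0001 rx -0.0011 ry 0.0000 rz -0.0006
```

Emit:
step_arm:
  steps:
    - {"dx": 0.0015, "dy": 0, "dz": 0, "rx": 0, "ry": 0, "rz": 0, "hand": 0.36}
    - {"dx": 0.003, "dy": 0, "dz": 0, "rx": 0, "ry": 0, "rz": 0, "hand": 0.36}
    - {"dx": 0.0045, "dy": 0, "dz": 0, "rx": 0, "ry": 0, "rz": 0, "hand": 0.36}
    - {"dx": 0.006, "dy": 0, "dz": 0, "rx": 0, "ry": 0, "rz": 0, "hand": 0.36}
    - {"dx": 0.007, "dy": 0, "dz": 0, "rx": 0, "ry": 0, "rz": 0, "hand": 0.36}

```text
time_s: 9.07
ee_pos: [0.5536, 0.0505, 0.0179]
tcp_rot: [0.631, 0.776, -0.0, -0.0]
force: [0.5, -1.1, -0.2]
width: 0.639
```

Emit:
step_arm:
  steps:
    - {"dx": 0.0007, "dy": 0, "dz": 0, "rx": 0, "ry": 0, "rz": 0, "hand": 0.36}
    - {"dx": 0.0014, "dy": 0, "dz": 0, "rx": 0, "ry": 0, "rz": 0, "hand": 0.36}
    - {"dx": 0.002, "dy": 0, "dz": 0, "rx": 0, "ry": 0, "rz": 0, "hand": 0.36}

```text
time_s: 9.32
ee_pos: [0.5533, 0.0518, 0.018]
tcp_rot: [0.631, 0.776, -0.001, 0.0]
force: [1.1, -4.1, -0.5]
width: 0.643
```

```bash
python3 go.py 0.5 92 18 1.5708; python3 - <<'E'
from h import *
from bench import viewer
c=viewer.capture('scene');pickle.dump(c,open('scene8.pkl','wb')); crop(c['pixels'],250,190,350,270,8,'pics/s8.png')
c=viewer.capture('top');pickle.dump(c,open('top8.pkl','wb')); crop(c['pixels'],155,170,225,235,9,'pics/t8.png')
E
```

```text
t 9.32 lane xy [ 0.6 88.8] z 18.0 yaw_rel 1.5698 tilt 0.0014 F [ 1.1 -4.1 -0.5] w 0.643 q [-0.01  0.78 -0.21  1.92  0.32  0.48 -0.24]
dx 0.0032 dy -0.0001 dz -0.0000 rx -0.0009 ry 0.0010 rz -0.0010
```

View pics/t8.png

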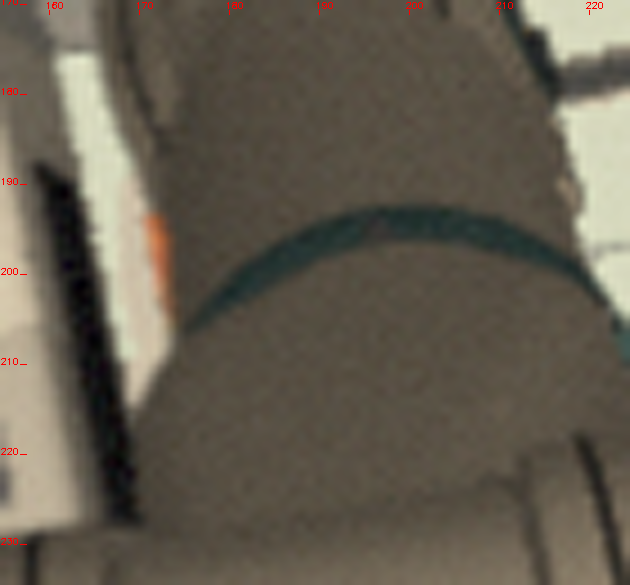

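View pics/s8.png

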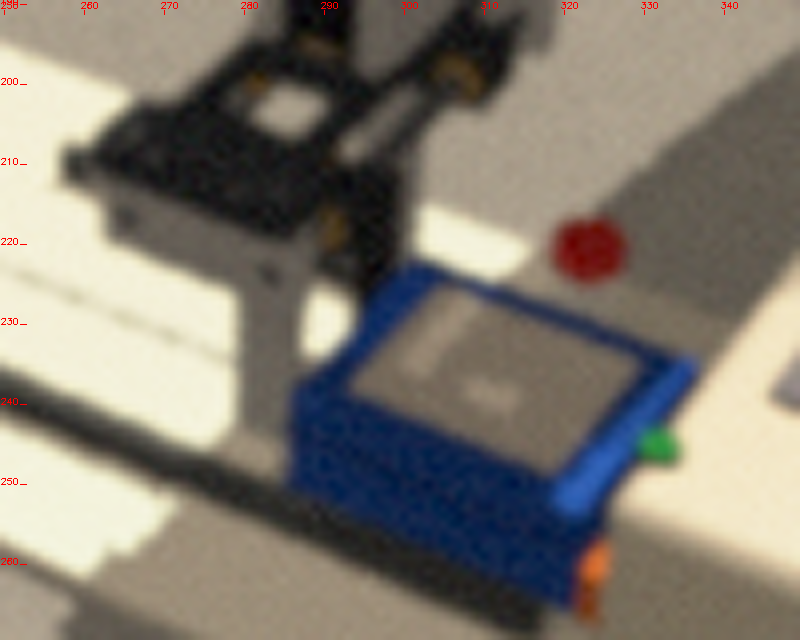

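Emit:
step_arm:
  steps:
    - {"dx": 0.0005, "dy": 0, "dz": 0, "rx": 0, "ry": 0, "rz": 0, "hand": 0.36}
    - {"dx": 0.001, "dy": 0, "dz": 0, "rx": 0, "ry": 0, "rz": 0, "hand": 0.36}

```text
time_s: 9.58
ee_pos: [0.5533, 0.0518, 0.018]
tcp_rot: [0.631, 0.776, -0.001, 0.0]
force: [1.5, -6.6, -0.1]
width: 0.641
```

```bash
python3 go.py 0.5 92 18 1.5708;python3 -c "
from bench import status;print(status.sense()['ft_torque'])"; python3 - <<'E'
from fb import *
c=pickle.load(open('scene8.pkl','rb')); s=px(250,190,8)
vs=(c,[([42,-50,42],s(292,390)),([42,-50,0],s(290,482)),([-42,-50,42],s(418,265)),([-42,50,42],s(694,362)),([42,50,0],s(574,605))])
run([vs],[.6,0,.2])
E
```

```text
t 9.58 lane xy [ 0.6 88.8] z 18.0 yaw_rel 1.5692 tilt 0.0023 F [ 1.5 -6.6 -0.1] w 0.641 q [-0.01  0.78 -0.21  1.92  0.32  0.48 -0.24]
dx 0.0032 dy -0.0001 dz 0.0000 rx -0.0010 ry 0.0021 rz -0.0016
[-1.49110467 -0.49777385  0.1948023 ]
box lane [ -2.3 146.7] yaw 0.0076
[[-0.4, -0.1], [-0.6, 0.9], [0.1, -2.6], [1.2, -1.0], [-0.0, 1.2]]
```

Emit:
step_arm:
  steps:
    - {"dx": 0.0007, "dy": 0, "dz": 0, "rx": 0, "ry": 0, "rz": 0, "hand": 0.36}
    - {"dx": 0.0007, "dy": 0, "dz": 0, "rx": 0, "ry": 0, "rz": 0, "hand": 0.36}

```text
time_s: 9.75
ee_pos: [0.5533, 0.0518, 0.0181]
tcp_rot: [0.631, 0.776, -0.001, 0.001]
force: [1.5, -7.4, 0.6]
width: 0.637
```

```bash
python3 go.py 0.5 40 18 1.5708
```

```text
t 9.75 lane xy [ 0.6 88.8] z 18.1 yaw_rel 1.5690 tilt 0.0031 F [ 1.5 -7.4  0.6] w 0.637 q [-0.01  0.78 -0.21  1.92  0.32  0.48 -0.24]
dx -0.0488 dy -0.0000 dz 0.0002 rx -0.0010 ry 0.0029 rz -0.0018
```

Firmly seated. Back off straight, then rise.

Emit:
step_arm:
  steps:
    - {"dx": -0.004, "dy": 0, "dz": 0, "rx": 0, "ry": 0, "rz": 0, "hand": 0.36}
    - {"dx": -0.015, "dy": 0, "dz": 0, "rx": 0, "ry": 0, "rz": 0, "hand": 0.36}
    - {"dx": -0.04, "dy": 0, "dz": 0, "rx": 0, "ry": 0, "rz": 0, "hand": 0.36}
    - {"dx": -0.055, "dy": 0, "dz": -0.02, "rx": 0, "ry": 0, "rz": 0, "hand": 0.36}
    - {"dx": -0.06, "dy": 0, "dz": -0.06, "rx": 0, "ry": 0, "rz": 0, "hand": 0.36}

```text
time_s: 10.17
ee_pos: [0.5619, -0.0081, 0.0747]
tcp_rot: [0.632, 0.775, -0.004, -0.003]
force: [0.4, -0.1, -0.3]
width: 0.638
```

Emit:
step_arm:
  steps:
    - {"dx": -0.04, "dy": 0, "dz": -0.04, "rx": 0, "ry": 0, "rz": 0, "hand": 0.36}
    - {"dx": -0.08, "dy": 0, "dz": -0.06, "rx": 0, "ry": 0, "rz": 0, "hand": 0.36}
    - {"dx": -0.12, "dy": 0, "dz": -0.07, "rx": 0, "ry": 0, "rz": 0, "hand": 0.36}
    - {"dx": -0.16, "dy": 0, "dz": -0.08, "rx": 0, "ry": 0, "rz": 0, "hand": 0.36}
    - {"dx": -0.2, "dy": 0, "dz": -0.08, "rx": 0, "ry": 0, "rz": 0, "hand": 0.36}

```text
time_s: 10.58
ee_pos: [0.6046, -0.1883, 0.1596]
tcp_rot: [0.631, 0.776, 0.001, 0.001]
force: [0.4, -0.0, 0.3]
width: 0.641
```

```bash
python3 go.py; python3 - <<'E'
from h import *
from bench import viewer
c=viewer.capture('scene');pickle.dump(c,open('scene9.pkl','wb')); crop(c['pixels'],270,195,350,270,8,'pics/s9.png')
c=viewer.capture('top');pickle.dump(c,open('top9.pkl','wb')); crop(c['pixels'],155,170,235,235,9,'pics/t9.png')
E
```

```text
t 10.58 lane xy [   1.6 -156.6] z 159.6 yaw_rel 1.5708 tilt 0.0033 F [ 0.4 -0.   0.3] w 0.641 q [ 0.46  0.67 -0.33  1.61  0.26  0.9   0.23]
```

View pics/t9.png

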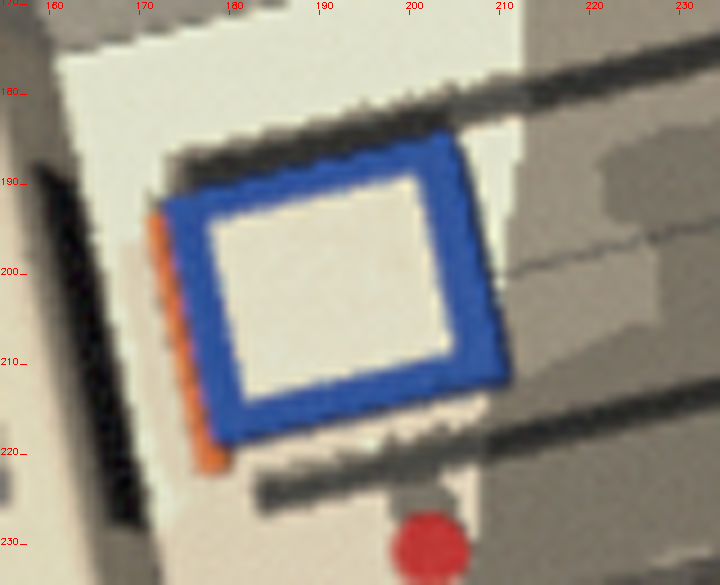

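View pics/s9.png

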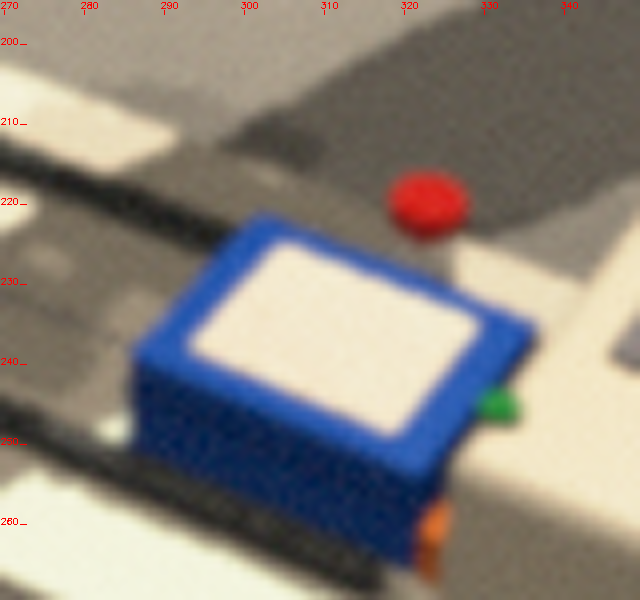

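```bash
python3 - <<'E'
from fb import *
T=pickle.load(open('top9.pkl','rb')); t=px(155,170,9)
c=pickle.load(open('scene9.pkl','rb')); s=px(270,195,8)
vt=(T,[([42,50,42],t(161,200)),([42,-50,42],t(450,130)),([-42,-50,42],t(512,380)),([-42,50,42],t(220,447))])
vs=(c,[([42,-50,42],s(134,350)),([42,-50,0],s(136,445)),([-42,-50,42],s(262,215)),([-42,50,42],s(536,330)),([42,50,0],s(412,568)),([42,50,42],s(432,474))])
for v in([vs,vt],[vs],[vt]): run(v,[.6,0,.2])
E
```

```text
box lane [ -0.  148.4] yaw 0.0068
[[-0.5, 0.6], [-1.2, 1.3], [-0.2, -0.6], [1.2, -1.3], [0.4, 1.7], [-0.7, 0.6], [0.3, 0.6], [0.7, 0.6], [-0.1, 0.2], [-0.5, 0.5]]
box lane [ -2.1 148. ] yaw 0.0009
[[-0.2, -0.0], [-1.0, 0.7], [0.2, -1.1], [1.5, -1.7], [0.5, 1.1], [-0.6, 0.0]]
box lane [  1.4 148.4] yaw 0.016
[[0.1, 0.3], [0.4, 0.0], [-0.1, -0.5], [-0.4, 0.1]]
```

```bash
python3 - <<'E'
from fb import *
T=pickle.load(open('top9.pkl','rb')); im=T['pixels'].astype(float)
# subpixel boundaries per row: blueness b-r for orange(-)/blue(+); outer orange edge
d=im[:,:,0]-im[:,:,2]
for r in range(193,220):
    row=d[r,160:195]; k=np.argmax(row>0)  # orange->blue zero crossing
    z=160+k-1+(-row[k-1])/(row[k]-row[k-1])
    j=np.argmin(row[:k]); m=row[j]/2-5
    jj=j
    while row[jj]<m: jj-=1
    o=160+jj+(m-row[jj])/(row[jj+1]-row[jj])
    print(r,round(z,2),round(o,2),round(z-o,2))
E
```

```text
193 160.64 159.86 0.77
194 160.75 159.75 1.0
195 161.67 143.56 18.11
196 161.2 143.73 17.47
197 161.71 143.82 17.9
198 162.29 143.88 18.41
199 173.89 171.34 2.55
200 163.0 144.68 18.32
201 163.75 144.87 18.88
202 174.67 171.82 2.84
203 162.67 144.97 17.69
204 163.0 144.99 18.01
205 175.3 172.59 2.71
206 175.55 172.7 2.85
207 163.5 145.93 17.57
208 164.29 145.98 18.3
209 175.94 173.51 2.43
210 176.34 173.58 2.75
211 165.69 159.75 5.94
212 165.0 159.89 5.11
213 164.86 159.9 4.95
214 177.0 174.55 2.45
215 165.29 159.88 5.4
216 165.6 159.72 5.88
217 165.47 158.93 6.53
218 178.09 175.43 2.66
219 167.5 150.0 17.5
```

```bash
python3 - <<'E'
from bench import order,status
print(status.sense()['force'], order.job_done())
E
```

```text
the job is handed in; nothing more can be done
[-1.33477301 -0.9495022  -1.31277888] None
```

I slid the blue box down the lane and it now rests against the orange end stop. I handed the job in at about 10.6 s, with the gripper raised clear some 160 mm above the bench.

- **How:** I first squared and centred the box before the mouth with the two finger sides. Then I pushed it from behind with both fingers. It was slowed to a few mm/s at the end, and the end force was about 7 N with no further movement. I never gripped or lifted it.
- **Last checks:** The combined fit from both cameras puts the box centre at lane x ≈ 0 mm, y ≈ 148 mm, with a yaw of about 0.007 rad. The visible strip of the stop is equally wide along the box's front edge, so it sits square. In the three fits while it was in or entering the lane, the box was within about 2 mm of the centre line, against about 10 mm of clearance each side.
- **Disagreements:** The y reading is about 2 mm short of the nominal 150 mm, which is within the calibration error; the force rise and the picture both show contact. The single-camera fits differ: the top camera gives x = +1.4 mm and 0.016 rad, the scene camera gives x = −2.1 mm and 0.001 rad.
- **Not checked:** I did not measure the other objects again at the end. The vial still looked in place in the last pictures, and no unexpected forces showed up in the readings at the end of each move.

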